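Refit the burner knob and hold it in

TASK

Start up the countertop burner: push the green key all the way down and let it come up, then do the same with the yellow key, one key at a time. Then pick up the loose black knob, turn it so that its keyed hole matches the flat of the brass spindle, push it fully home on the spindle, press it all the way in against the spring and finish while still holding the knob pressed in. Leave the red key, the spice jar, the bowl and the mug alone.

Things in the scene. Friction and masses are not known exactly. Their poses are not given: they have to be found in the camera images.
- burner: countertop gas burner unit, steel box 360 (x) x 320 (y) x 85 mm high, fixed. Origin: centre of its underside, on the counter; x away from the robot. A dark strip on top along its near edge carries the spindle (own x -125, y -105 mm) and the three keys (x -125, y 0, 55, 110 mm). A pan support 26 mm high stands on its far part, 85 mm or more beyond the row of controls.
- key_green_top (a point): green push key, round cap 28 mm across in a grey ring 44 mm across and 12 mm high, on the control strip on top of the burner unit. Point: centre of the cap's top face, 22 mm above the unit's top at rest; z up. The three keys stand in a row 55 mm apart, their order changes.
- key_green (a joint): travel of the green key: 0 = up, 0.006 m = fully down; springs back; needs about 1.5 N to start and 5 N to be fully down
- key_yellow_top (a point): yellow push key, round cap 28 mm across in a grey ring 44 mm across and 12 mm high, on the control strip on top of the burner unit. Point: centre of the cap's top face, 22 mm above the unit's top at rest; z up. The three keys stand in a row 55 mm apart, their order changes.
- key_yellow (a joint): travel of the yellow key: 0 = up, 0.006 m = fully down; springs back; needs about 1.5 N to start and 5 N to be fully down
- key_red_top (a point): red push key, round cap 28 mm across in a grey ring 44 mm across and 12 mm high, on the control strip on top of the burner unit. Point: centre of the cap's top face, 22 mm above the unit's top at rest; z up. The three keys stand in a row 55 mm apart, their order changes. This is the shut-off: not to be pressed.
- key_red (a joint): travel of the red key: 0 = up, 0.006 m = fully down; springs back; needs about 1.5 N to start and 5 N to be fully down
- spindle_tip (a point): fixed-yaw upright brass D-shaft, 14 mm across, one flat 2 mm from its axis, standing 24 mm out of a grey collar (34 mm across, 4 mm high) on the unit's top; top edge chamfered 1.5 mm. Point: centre of its top face, on the axis; z up, x square out of the flat. It cannot turn; its yaw differs from start to start.
- spindle (a joint): how far the spindle is pushed down: 0 = up, 0.006 m = fully in, where it meets a stop; spring of 2.5 N at the start of travel, 8 N fully in; springs back when released
- knob_mid (a point): loose black cooker knob, 44 mm high, 80 g, hole down on the counter: round skirt 52 mm across, 20 mm high; on it a grip bar 48 mm long (x), 14 mm thick (y), 20 to 44 mm above the underside, with a white pointer line on its +x half. Point: on the axis, half-way up (22 mm); z up, x to the pointer. Fully home on the spindle it stands 6 mm above the spindle's top, x axes alike.
- knob_pointer (a point): tip of the white pointer line: pointer end of the top of the knob's grip bar, 24 mm from the knob's axis, 44 mm above its underside; axes as the knob's
- knob: the same knob, origin at the centre of its underside. Its D-shaped hole there: 16 mm across, 16 mm deep, flat 3 mm from the axis on the pointer (+x) side, mouth chamfered 2 mm; about 1 mm clearance all round. It fits only with the pointer on the side of the spindle's flat. Home, the skirt clears the collar by 8 mm (2 mm with the spindle fully in).
- spice_jar_mid (a point): spice jar with red lid, 44 mm across, 70 mm high, standing on the counter near the knob (they swap places); point half-way up; leave alone
- mixing_bowl: white ceramic mixing bowl, 200 mm across, 100 mm high; origin: centre of its foot; leave alone
- mug: blue mug, 76 mm across, 85 mm high, handle on its +y side; origin: centre of its foot; leave alone
There are look-alikes about, which are no part of the job. Of the things that look like the knob, the smallest one is meant.

How it is judged:
By the outcome, as a careful person would: the job done as asked, in the order asked, and still so for the second after the job is handed in, while the arm keeps its last pose, push and grip.
It also fails if it takes over 54 s, if anything falls off the work surface, if the arm or the gripper's body presses on something with over 40 N, if the wrist force passes 120 N, or if a joint passes its speed limit or range.

ROBOT

A 6-joint arm with a two-finger parallel gripper is mounted at the origin on the work surface. World frame = base frame: x ahead of the robot, y to its left, z up, the work surface at z = 0. Lengths are in mm, angles in rad, forces in N, time in s.
With the tool pointing down it reaches from about 325 to 875 mm from the base axis. Payload 4.4 kg.
Tool frame: the origin (TCP) lies at the very end of the fingers, on their centre line; the grasp point (between the pads) lies 19 mm behind it; z points along the fingers, y is the direction in which the jaws open and shut (so a half turn about z gives the same grasp; the last joint's range is limited). The gripper opens to 85 mm and grips with 20 to 120 N. Pads are 22 mm wide; open, the fingers measure 114 mm over their backs; the gripper's body (76 mm by 85 mm) begins 54 mm behind the grasp point. The pads swing forward as they close: fully open they stand 13 mm farther back than shut.
Start: joints at [0.964, 0.207, 1.542, -0, 1.393, -0.15], TCP at [253.63, 516.042, 231.282] pointing down, gripper open.
Joint ranges: [-2.73, 2.73], [-0.86, 2.22], [0.23, 2.46], [-1.11, 4.25], [0.08, 2.63], [-2.82, 2.82]. Speed limits (rad/s): [2.79, 2.79, 3.14, 3.14, 3.14, 3.14].

INTERFACE

Orientations are given as a rotation vector (axis times angle).
In Python, from rig import * gives the robot as it stands.
- The arm moves only by the shell command python3 -m creep 'ROWS' [FORCE]. ROWS is JSON, a list of rows, each a list of 7 numbers: the closure, from -1 (fully open) to 1 (shut), then the shift along the tool's x, y, z in m, then the turn, a rotation vector about the tool's x, y, z in degrees. A call has exactly 5 rows; each row is the pose to reach, as a shift and turn from the pose commanded when the call began, along the tool's axes at that moment; what a row does not reach only later rows make up. A row lasts 1/8 s, in which the tool goes at most 62.5 mm and 10.7 degrees, less where a joint would pass 70% of its speed; a pose out of reach is approached as far as the arm can. A call with a gripper value outside its range is refused whole. The fingers move at their own pace and stop on an object; FORCE is the grip in N (left out, the last holds). Time passes only in rows, so rows that repeat a pose let the fingers close, or fill a call up. It gives the time, the measured TCP pose, the force and the opening at its end, in the units of the state.
- sense(): the state, without advancing time (a new reading comes with each control period).
- read_camera(name): name is "side" or "top"; returns a dict with "img" (420x560x3 uint8, red, green, blue), "mtx" (3x3 intrinsics, pixels), "cam_to_world" (4x4, takes a point from camera to world coordinates). Camera axes: x right, y down, z forward; pixel columns grow to the right and rows downward; lengths in mm; the calibration is good to about 2 mm. A picture is of the moment at which its call begins. There is no depth.
- sign_off(): hands the job in, once; it reports no verdict.
The state is a dict: "t": time; "joint_positions": joint angles; "dq": joint speeds; "joint_efforts": joint torques, N m; "position": TCP position; "tool_rot": TCP orientation; "ft_force": force on the tool from outside, world axes, zero at the start; "ft_torque": the same for the moment, N m; "grip_width": finger opening in mm.
Only numpy, scipy, OpenCV 4.12 (cv2) and the standard library are available. Lean on these libraries where they do the work, as an engineer would, in place of code of your own. Each camera call takes 0.05 s, during which the arm holds its last target.

## Working session

There is one attempt and no reset: what is moved stays moved. The work goes in short steps, Python scripts to look and compute and a shell command to move; the robot and the scene stay as the last step left them, time stands still between calls to the robot, and variables do not carry over. Pictures are saved under pics/ and viewed, and the job is handed in when it is done.

```bash
mkdir -p pics; ls; python3 - <<'E'
from rig import *
import cv2,numpy as np
print(sense())
for n in("side","top"):
    r=read_camera(n); cv2.imwrite(f"pics/{n}0.png",r["img"][:,:,::-1]); print(n,np.round(r["mtx"],1).tolist(),np.round(r["cam_to_world"],4).tolist())
    np.savez(f"{n}0.npz",**r)
E
```

```text
pics
{'t': 0.0, 'joint_positions': array([ 9.63467578e-01,  2.07432570e-01,  1.54297159e+00,  1.26115627e-05,
        1.39350502e+00, -1.50545158e-01]), 'dq': array([-0.00036351,  0.00030617,  0.0004128 , -0.0008128 , -0.00051588,
        0.00095425]), 'joint_efforts': array([-1.35097867e-03, -3.83030105e+01, -2.91596729e+01, -2.89016043e-04,
        1.05324053e-02, -1.85321318e-05]), 'position': array([253.19981335, 515.39824019, 230.11026807]), 'tool_rot': array([-0.71109869, -3.05916256,  0.0033725 ]), 'ft_force': array([-0.26735558, -0.53013322, -0.58067606]), 'ft_torque': array([-0.00844404,  0.02075598, -0.02617976]), 'grip_width': 85.39088761408057}
side [[448.3, 0.0, 283.1], [0.0, 448.3, 211.3], [0.0, 0.0, 1.0]] [[-0.2733, -0.5048, 0.8188, -686.1284], [-0.9616, 0.164, -0.2199, 387.5444], [-0.0233, -0.8475, -0.5303, 889.0384], [0.0, 0.0, 0.0, 1.0]]
top [[480.3, 0.0, 281.2], [0.0, 480.3, 213.7], [0.0, 0.0, 1.0]] [[-0.0172, -0.9845, 0.1745, 275.787], [-0.9998, 0.0156, -0.0105, 64.7009], [0.0076, -0.1747, -0.9846, 1250.7868], [0.0, 0.0, 0.0, 1.0]]
```

View pics/side0.png

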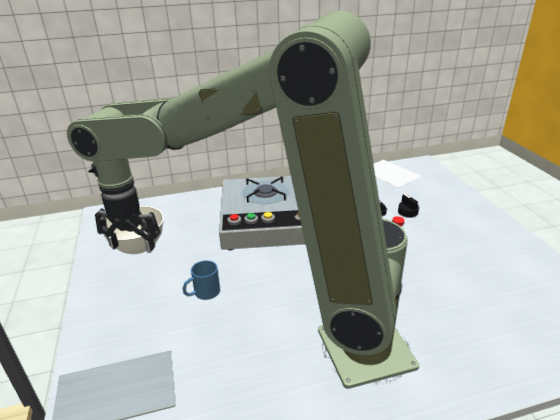

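View pics/top0.png

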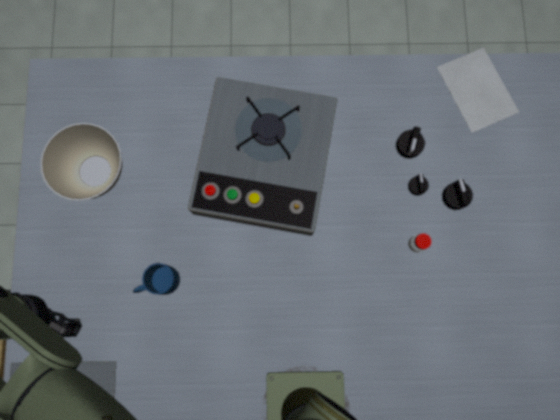

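The side view shows red (234,218), green (251,217) and yellow (268,216) keys, with the spindle hidden by the arm. In the top view red is at (210,191), green (232,195), yellow (254,199), the spindle (297,207), and three knobs at (410,143), (418,185) (smallest) and (458,194). Next I'll enlarge these areas.

```bash
cat > h.py <<'E'
import numpy as np,cv2
def ray(r,uv):
    d=np.linalg.inv(r["mtx"])@[uv[0],uv[1],1]; T=r["cam_to_world"]; d=T[:3,:3]@d
    return T[:3,3],d/np.linalg.norm(d)
def atz(r,uv,z):
    o,d=ray(r,uv); return o+d*(z-o[2])/d[2]
def tri(pairs):
    A=0;b=0
    for r,uv in pairs:
        o,d=ray(r,uv);P=np.eye(3)-np.outer(d,d);A=A+P;b=b+P@o
    p=np.linalg.solve(A,b)
    return p,[float(np.linalg.norm((np.eye(3)-np.outer(d,d))@(p-o))) for o,d in [ray(r,uv) for r,uv in pairs]]
def proj(r,p):
    T=r["cam_to_world"]; c=T[:3,:3].T@(np.asarray(p,float)-T[:3,3]); q=r["mtx"]@c; return q[:2]/q[2]
def crop(r,x0,y0,w,h,s,fn):
    c=cv2.resize(r["img"][y0:y0+h,x0:x0+w,::-1],None,fx=s,fy=s,interpolation=cv2.INTER_CUBIC); 
    for i in range(0,w,10): cv2.putText(c,str(x0+i),(i*s,8),0,.3,(0,255,255),1); cv2.line(c,(i*s,10),(i*s,14),(0,255,255),1)
    for i in range(10,h,10): cv2.putText(c,str(y0+i),(0,i*s+3),0,.3,(0,255,255),1)
    cv2.imwrite(fn,c)
E
python3 - <<'E'
from h import *
t=dict(np.load("top0.npz"));s=dict(np.load("side0.npz"))
crop(t,185,165,140,80,5,"pics/t_b.png"); crop(t,390,120,90,80,7,"pics/t_k.png"); crop(s,210,195,110,60,7,"pics/s_b.png")
E
```

```text
(no output)
```

View pics/t_b.png

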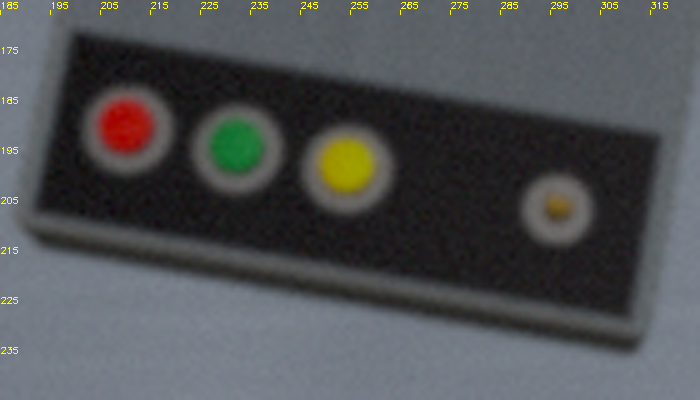

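View pics/t_k.png

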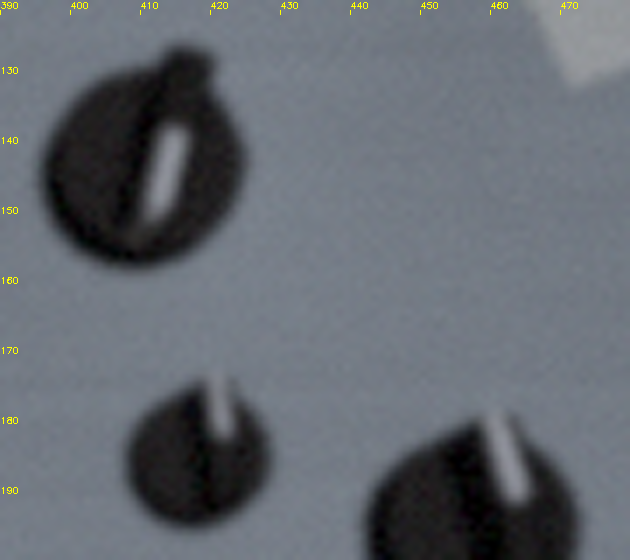

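View pics/s_b.png

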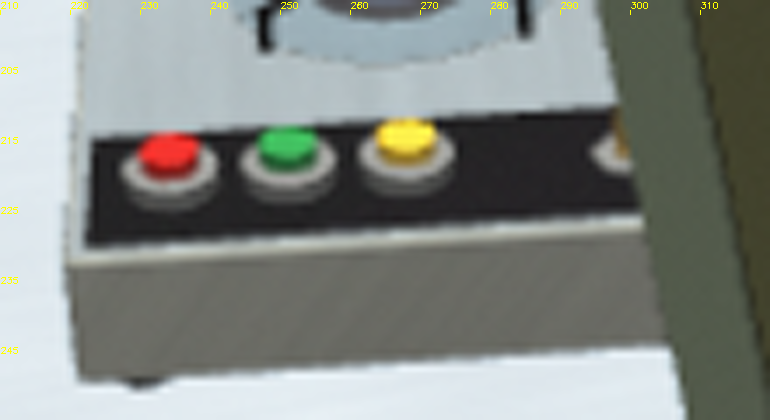

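```bash
python3 - <<'E'
from h import *
np.set_printoptions(precision=1,suppress=True)
t=dict(np.load("top0.npz"));s=dict(np.load("side0.npz"))
T={'r':(209.8,190),'g':(232.1,193.6),'y':(254.0,197.6)};S={'r':(233.9,215.7),'g':(250.7,214.7),'y':(267.7,213.7)}
for k in 'rgy': print(k,tri([(t,T[k]),(s,S[k])]),atz(t,T[k],107))
print('sp',atz(t,(296.2,206.0),113))
# box corners at top from top pic: near edge corners
for uv in [(189.5,210),(314,231)]: print(atz(t,uv,85))
print('knob skirt',atz(t,(417.5,185),10), 'tip line end',atz(t,(420.6,174),44),atz(t,(422.3,182),44))
print('big',atz(t,(460,174),44))
E
```

```text
r (array([538.7, 224.5, 111.3]), [0.4725903696264501, 0.4725903696264795]) [539.8 225.5 107. ]
g (array([529.2, 170.7, 110.2]), [0.21134844577737683, 0.2113484457773676]) [530.  171.2 107. ]
y (array([518.3, 117.1, 110.2]), [0.7758658549025036, 0.7758658549024613]) [519.2 118.  107. ]
sp [495.6  16.1 113. ]
[495.1 278.1  85. ]
[438.  -27.4  85. ]
knob skirt [ 567.3 -312.1   10. ] tip line end [ 588.5 -311.8   44. ] [ 567.1 -314.7   44. ]
big [ 586.9 -414.3   44. ]
```

```bash
cat >> h.py <<'E'
from scipy.spatial.transform import Rotation as Ro
def plan(s,target,toolx_deg=None,bias=(0.4,0.6,1.2)):
    "shift in tool axes (m) and turn (deg) from commanded (measured+bias)"
    R=Ro.from_rotvec(s["tool_rot"]); p=s["position"]+np.array(bias)
    d=np.asarray(target,float)-p; sh=R.inv().apply(d)/1000
    x=R.as_matrix()[:,0]; yaw=np.degrees(np.arctan2(x[1],x[0]))
    tilt=np.degrees(np.arccos(-R.as_matrix()[2,2]))
    print("shift m",np.round(sh,4),"dist",np.round(np.linalg.norm(d),1),"toolx yaw",round(yaw,1),"tilt",round(tilt,2))
    if toolx_deg is not None:
        a=np.radians(toolx_deg); Rt=np.array([[np.cos(a),np.sin(a),0],[np.sin(a),-np.cos(a),0],[0,0,-1]])
        print("turn deg",np.round(np.degrees((R.inv()*Ro.from_matrix(Rt)).as_rotvec()),2))
E
python3 - <<'E'
from rig import *; from h import *
for i in range(3):
    s=sense(); print(s["position"],s["t"])
plan(s,(530,171,150),153.8)
E
```

```text
[253.23110104 515.45797361 230.2058862 ] 0.1
[253.23110104 515.45797361 230.2058862 ] 0.1
[253.23110104 515.45797361 230.2058862 ] 0.1
shift m [-0.4003 -0.1876  0.0817] dist 449.5 toolx yaw 153.8 tilt 0.12
turn deg [-0.12 -0.02  0.03]
```

```bash
python3 -m creep '[[1,-0.048,-0.0224,0.002,0,0,0],[1,-0.096,-0.045,0.005,0,0,0],[1,-0.144,-0.0673,0.010,0,0,0],[1,-0.192,-0.09,0.02,0,0,0],[1,-0.24,-0.1125,0.03,0,0,0]]' 30; python3 -m creep '[[1,-0.04,-0.0188,0.01,0,0,0],[1,-0.08,-0.0375,0.02,0,0,0],[1,-0.12,-0.0563,0.03,0,0,0],[1,-0.145,-0.068,0.045,0,0,0],[1,-0.1603,-0.0751,0.0517,0,0,0]]'
python3 - <<'E'
from rig import *; from h import *
r=read_camera("side");np.savez("side1.npz",**r);crop(r,200,150,160,110,5,"pics/s1.png")
s=sense();print(s["position"],s["ft_force"],s["t"],s["grip_width"])
plan(s,(530,171,115),153.8)
E
```

```text
t: 0.72
position: [420.0, 307.7, 200.7]
tool_rot: [-0.711, -3.06, 0.0]
ft_force: [0.3, 0.2, -0.3]
grip_width: -0.1
t: 1.35
position: [529.9, 169.8, 148.1]
tool_rot: [-0.713, -3.057, 0.001]
ft_force: [-0.7, 0.2, 0.7]
grip_width: -0.1
[530.71893913 168.62664352 147.71211897] [ 1.05949883 -0.9096372   0.02987167] 1.4 0.2558894236816125
shift m [0.0018 0.0012 0.0339] dist 34.0 toolx yaw 153.7 tilt 0.15
turn deg [-0.13 -0.06 -0.09]
```

View pics/s1.png

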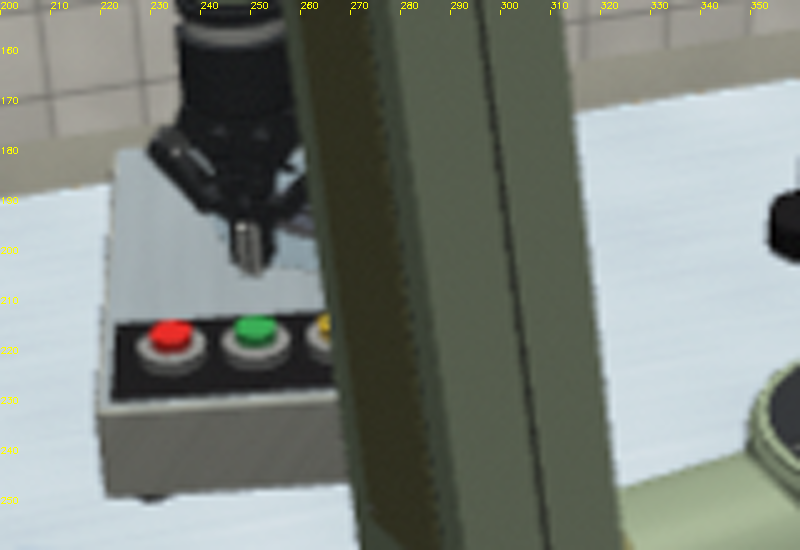

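The fingertips, at (249,204), stand over the green key at (251,215). Now I'll descend onto it.

```bash
python3 -m creep '[[1,0.0009,0.0006,0.012,0,0,0],[1,0.0018,0.0012,0.024,0,0,0],[1,0.0018,0.0012,0.034,0,0,0],[1,0.0018,0.0012,0.036,0,0,0],[1,0.0018,0.0012,0.036,0,0,0]]'; python3 -m creep '[[1,0,0,0.002,0,0,0],[1,0,0,0.004,0,0,0],[1,0,0,0.006,0,0,0],[1,0,0,0.007,0,0,0],[1,0,0,0.007,0,0,0]]'
```

```text
t: 2.02
position: [528.9, 173.3, 113.5]
tool_rot: [-0.711, -3.06, 0.0]
ft_force: [0.1, 1.4, 0.7]
grip_width: 0.1
t: 2.65
position: [529.1, 172.9, 106.7]
tool_rot: [-0.711, -3.06, 0.0]
ft_force: [-0.5, -1.0, 1.3]
grip_width: 0.1
```

```bash
python3 -m creep '[[1,0,0,0.002,0,0,0],[1,0,0,0.003,0,0,0],[1,0,0,0.004,0,0,0],[1,0,0,0.004,0,0,0],[1,0,0,0.004,0,0,0]]'; python3 -m creep '[[1,0,0,0.002,0,0,0],[1,0,0,0.003,0,0,0],[1,0,0,0.004,0,0,0],[1,0,0,0.004,0,0,0],[1,0,0,0.004,0,0,0]]'
```

```text
t: 3.28
position: [529.2, 173.0, 102.8]
tool_rot: [0.711, 3.06, 0.0]
ft_force: [-0.8, -0.6, 3.1]
grip_width: 0.2
t: 3.9
position: [529.3, 173.0, 100.9]
tool_rot: [0.711, 3.06, -0.0]
ft_force: [-5.9, -1.9, 16.3]
grip_width: 0.1
```

Green bottomed at z≈100.9 with 16 N. Next: up, across to yellow, and press it.

```bash
python3 -m creep '[[1,0,0,-0.01,0,0,0],[1,0,0,-0.025,0,0,0],[1,0,0,-0.03,0,0,0],[1,-0.0075,-0.0269,-0.03,0,0,0],[1,-0.0151,-0.0538,-0.03,0,0,0]]'; python3 -m creep '[[1,0,0,0.008,0,0,0],[1,0,0,0.016,0,0,0],[1,0,0,0.02,0,0,0],[1,0,0,0.022,0,0,0],[1,0,0,0.022,0,0,0]]'
python3 - <<'E'
from rig import *; from h import *
r=read_camera("side");crop(r,200,150,160,110,5,"pics/s2.png")
r=read_camera("top");crop(r,185,120,160,110,5,"pics/t2.png")
E
```

```text
t: 4.53
position: [518.5, 117.7, 128.4]
tool_rot: [-0.71, -3.06, 0.0]
ft_force: [0.2, -0.8, -0.1]
grip_width: 0.0
t: 5.15
position: [518.7, 118.6, 106.5]
tool_rot: [-0.71, -3.06, -0.0]
ft_force: [-1.2, 0.2, 1.2]
grip_width: -0.0
```

View pics/s2.png

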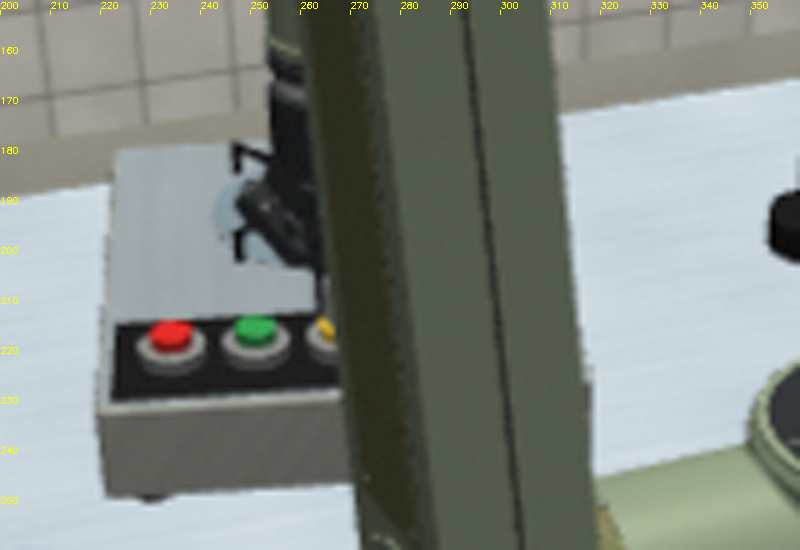

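View pics/t2.png

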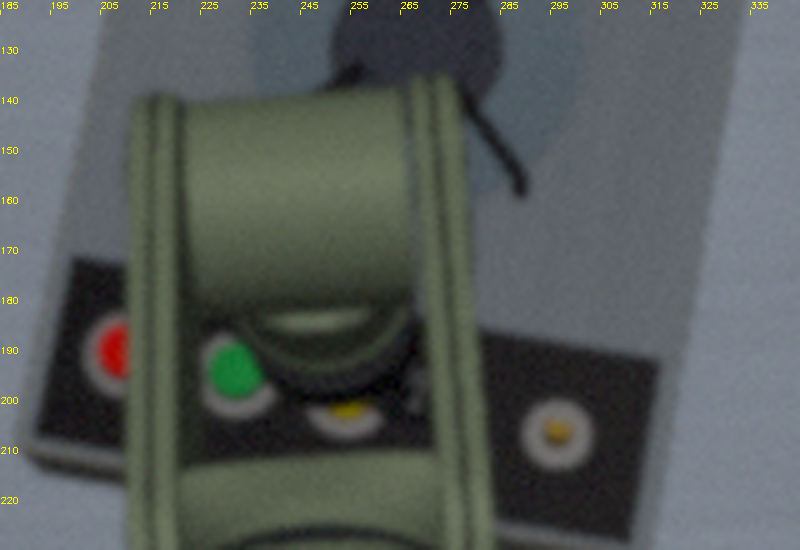

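Green (250,216) is back up. The fingers are at yellow's cap (265,215), partly hidden. Press yellow now.

```bash
python3 -m creep '[[1,0,0,0.002,0,0,0],[1,0,0,0.004,0,0,0],[1,0,0,0.006,0,0,0],[1,0,0,0.008,0,0,0],[1,0,0,0.008,0,0,0]]'
```

```text
t: 5.88
position: [519.4, 118.3, 100.9]
tool_rot: [0.711, 3.059, 0.001]
ft_force: [-5.1, 1.0, 16.2]
grip_width: -0.0
```

Yellow is also fully down (16 N). Now I'll lift and swing toward the knob, which should clear the view of the spindle.

```bash
python3 -m creep '[[1,0,0,-0.012,0,0,0],[1,0,0,-0.04,0,0,0],[1,0,0,-0.085,0,0,0],[1,0,0,-0.125,0,0,0],[1,-0.02,-0.04,-0.13,0,0,0]]'
python3 - <<'E'
from rig import *; from h import *
s=sense();print(s["position"],s["joint_positions"]);plan(s,(480,-170,225),153.8)
E
```

```text
t: 6.5
position: [521.6, 74.3, 232.4]
tool_rot: [0.703, 3.054, 0.002]
ft_force: [0.1, -1.2, -0.7]
grip_width: -0.1
[521.61300175  74.32532366 232.42871895] [-2.27901188e-02  9.80833586e-02  1.66341937e+00 -2.38365341e-05
  1.37210960e+00 -1.14118802e+00]
shift m [-0.0692 -0.2387  0.0083] dist 248.7 toolx yaw 154.1 tilt 0.46
turn deg [0.19 0.42 0.28]
```

```bash
python3 -m creep '[[1,-0.0138,-0.0477,0.0,0,0,0],[1,-0.0277,-0.0955,0,0,0,0],[1,-0.0415,-0.1432,0.0,0,0,0],[1,-0.0554,-0.191,0,0,0,0],[1,-0.0692,-0.2387,0,0,0,0]]'
python3 - <<'E'
from rig import *; from h import *
for n in("side","top"):
    L=[read_camera(n) for i in range(4)]; r=L[0]; print(max(np.abs(a["img"].astype(int)-r["img"]).mean() for a in L)); r["img"]=np.clip(np.mean([a["img"].astype(float) for a in L],0)+.5,0,255).astype(np.uint8);np.savez(n+"3.npz",**r);cv2.imwrite(f"pics/{n}3.png",r["img"][:,:,::-1])
E
```

```text
t: 7.12
position: [475.2, -173.2, 228.1]
tool_rot: [-0.712, -3.059, 0.001]
ft_force: [0.1, -0.4, -0.6]
grip_width: -0.2
0.8585685941043084
2.282467403628118
```

View pics/side3.png

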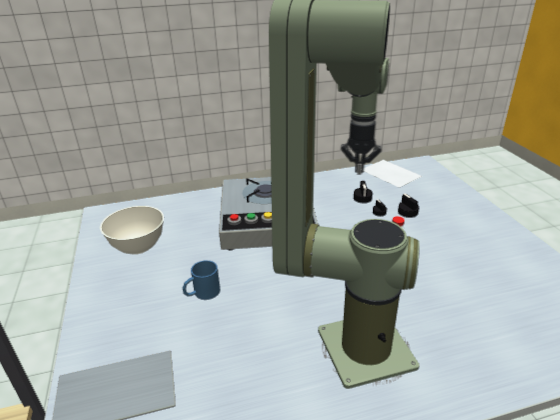

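View pics/top3.png

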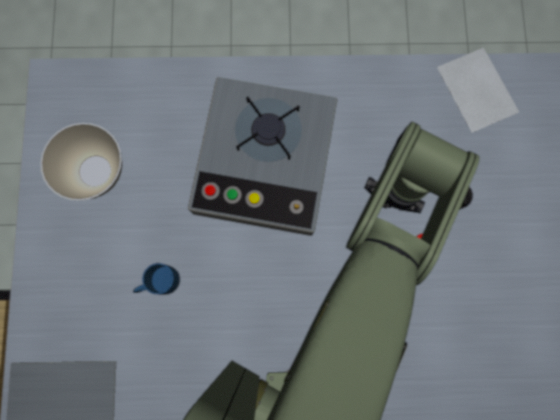

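In the side view the small knob is visible at (380,208), but the upper arm (272–312) hides the spindle. The top view shows the spindle clear at (297,207). Now I'll zoom in on both.

```bash
python3 - <<'E'
from h import *
r=dict(np.load("side3.npz"));crop(r,345,170,85,60,9,"pics/s3k.png")
r=dict(np.load("top3.npz"));crop(r,280,192,34,30,20,"pics/t3s.png")
E
```

```text
(no output)
```

View pics/s3k.png

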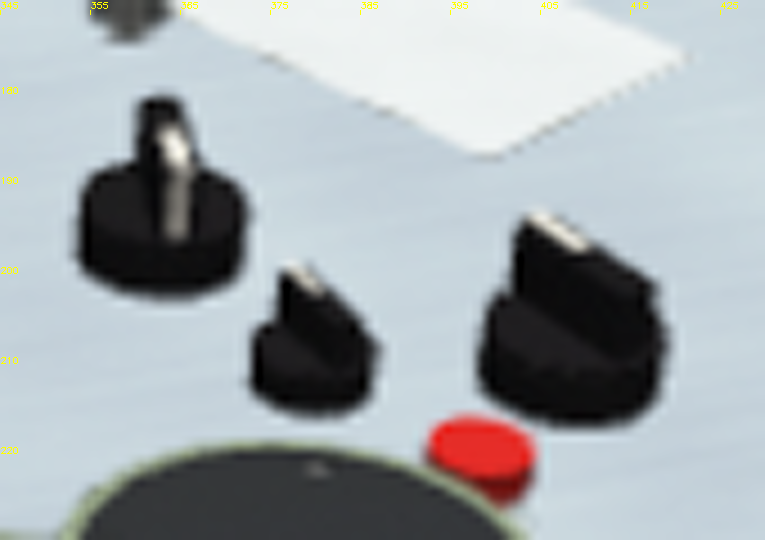

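View pics/t3s.png

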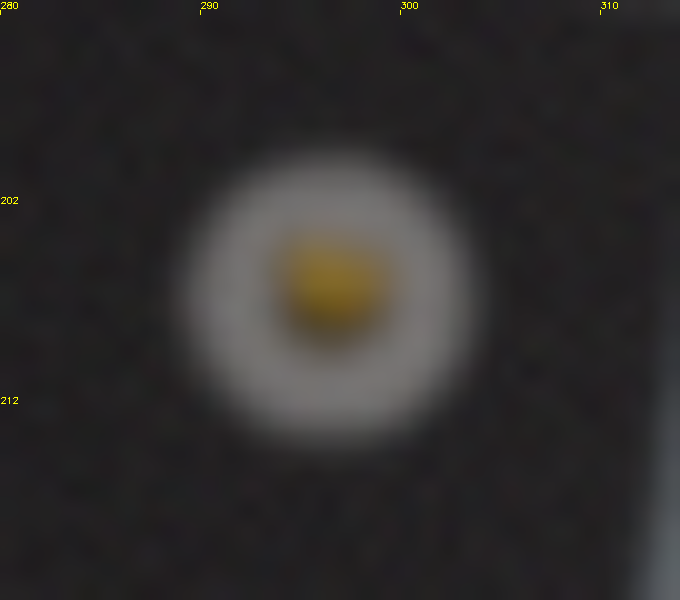

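```bash
cat > fit.py <<'E'
from h import *
from scipy.optimize import least_squares
from scipy.ndimage import gaussian_filter
def outline(psi,rad=7.0,flat=2.0,n=60):
    a0=np.arccos(flat/rad); a=np.linspace(a0,2*np.pi-a0,n); P=np.c_[rad*np.cos(a),rad*np.sin(a)]
    c,s=np.cos(psi),np.sin(psi); return P@np.array([[c,s],[-s,c]])
def render(r,win,x,y,psi,zt,zb,atop,aside,sig,ss=8):
    x0,y0,w,h=win
    def poly(P,z):
        q=np.array([proj(r,(x+a,y+b,z)) for a,b in P]); return ((q-[x0,y0]+.5)*ss-.5)
    S=np.zeros((h*ss,w*ss),np.float32);T=S.copy()
    P=outline(psi); Pt=outline(psi,5.5+.0,1.2)  # inside chamfer
    pt=poly(P,zt-1.5);pb=poly(P,zb)
    f=lambda q:np.round(q*16).astype(np.int32)
    for i in range(len(P)):
        j=(i+1)%len(P); quad=np.array([pt[i],pt[j],pb[j],pb[i]]); cv2.fillConvexPoly(S,f(quad),1,shift=4)
    cv2.fillConvexPoly(S,f(pt),1,shift=4)
    cv2.fillConvexPoly(T,f(pt),1,shift=4); cv2.fillConvexPoly(T,f(poly(Pt,zt)),1,shift=4)
    I=aside*(S*(1-T))+atop*T
    I=gaussian_filter(I,sig*ss); return I.reshape(h,ss,w,ss).mean((1,3))
def fit(r,win,zt,zb,xy0,psis):
    x0,y0,w,h=win; im=r["img"][y0:y0+h,x0:x0+w].astype(float); sat=im[...,0]-im[...,2]
    best=[]
    for p0 in psis:
        def res(v):
            m=render(r,win,v[0],v[1],v[2],zt,zb,v[3],v[4],abs(v[5])+.2); return (m+v[6]-sat).ravel()
        o=least_squares(res,[*xy0,np.radians(p0),90,60,.8,0],x_scale=[1,1,.2,20,20,.2,2],diff_step=[3e-4,3e-2,.03,.02,.02,.05,.05] ,max_nfev=40)
        best.append((o.cost,o.x)); 
    best.sort(key=lambda t:t[0])
    for c,v in best[:4]: print(round(c,1),"xy",np.round(v[:2],1),"psi",round(np.degrees(v[2])%360,1),np.round(v[3:],2))
    return best
E
python3 - <<'E'
from fit import *
np.set_printoptions(precision=1,suppress=True)
t0=dict(np.load("top0.npz"));s=dict(np.load("side3.npz"));t=dict(np.load("top3.npz"))
print(tri([(t0,(420.7,173.9)),(s,(376.6,199.0))]),tri([(t0,(422.1,181.3)),(s,(380.1,201.9))]))
for f in(t,t0): fit(f,(284,194,26,26),113,89,(497,15),range(0,360,45))
E
```

```text
(array([ 587.6, -310.4,   48.5]), [0.24076724739727196, 0.24076724739731004]) (array([ 568.2, -314.1,   46.4]), [0.577382964460589, 0.5773829644605343])
945.1 xy [498.6  15.3] psi 342.8 [86.9 12.   0.8  0.9]
1375.3 xy [494.8  16.6] psi 160.5 [87.1 11.5  0.8  0.8]
1408.9 xy [494.6  16.2] psi 172.9 [88.7  8.   0.9  0.9]
1424.6 xy [494.7  16.1] psi 174.8 [86.3 13.3  0.8  0.9]
2110.7 xy [498.7  15.4] psi 340.9 [80.3 13.3  0.8  0.6]
2178.6 xy [498.7  15.6] psi 348.0 [80.8 12.6  0.8  0.6]
2578.0 xy [494.9  16.8] psi 159.1 [84.3 10.3  0.9  0.6]
2638.0 xy [495.3  17.9] psi 123.1 [93.5 -7.3  1.   0.6]
```

```bash
python3 - <<'E'
from h import *
np.set_printoptions(precision=1,suppress=True)
s=dict(np.load("side3.npz"));s1=dict(np.load("side1.npz"));t=dict(np.load("top3.npz"))
print("tcp proj",proj(s1,(530.7,168.6,147.7)))
print("side keys z107",[atz(s,uv,107) for uv in [(233.9,215.7),(250.7,214.7),(267.7,213.7)]])
# current tip
print("tcp proj now",proj(s,(475.2,-173.2,228.1)),proj(t,(475.2,-173.2,228.1)))
print("side knob tip z44",atz(s,(376.6,199.0),44),atz(s,(380.1,201.9),44))
# box edges seen by top at counter? 
crop(s,345,150,40,30,14,"pics/s3tip.png"); crop(s1,235,190,30,25,16,"pics/s1tip.png")
E
```

```text
tcp proj [250.5 204.5]
side keys z107 [array([545.1, 223.1, 107. ]), array([534.1, 169.6, 107. ]), array([522.9, 115.3, 107. ])]
tcp proj now [357.8 174.2] [385.4 203.8]
side knob tip z44 [ 594.5 -313.9   44. ] [ 571.7 -316.8   44. ]
```

View pics/s3tip.png

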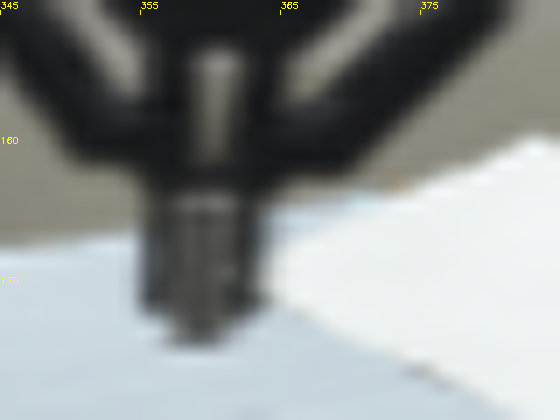

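View pics/s1tip.png

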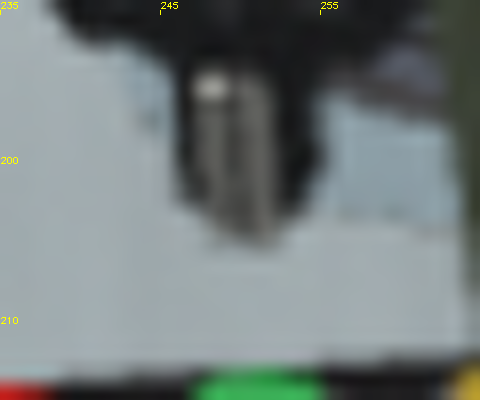

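```bash
python3 - <<'E'
from h import *
np.set_printoptions(precision=1,suppress=True)
t=dict(np.load("top0.npz"))
print(atz(t,(418,195),0)+[26,0,0], atz(t,(407.6,185),20),atz(t,(428.1,185),20),atz(t,(407.6,185),0),atz(t,(428.1,185),0))
# where would model project
import numpy as np
for x,y in[(565.7,-315.2)]:
    a=np.linspace(0,2*np.pi,200)
    q=np.array([proj(t,(x+26*np.cos(b),y+26*np.sin(b),z)) for b in a for z in(0,20)]); print(q.min(0),q.max(0))
g=t["img"].astype(int).sum(2)
print(g[185,402:434]); print(g[168:200,418]); print(g[170:200,415])
from rig import *
s=sense();print(s["position"],s["t"]); plan(s,(565.7,-314,120),187.6)
E
```

```text
[ 568.2 -314.6    0. ] [ 565.3 -282.9   20. ] [ 564.5 -337.1   20. ] [ 570.  -288.5    0. ] [ 569.2 -343.6    0. ]
[407.9 175.1] [429.7 195.9]
[369 376 375 377 348 286 171  93  81  84  88  97 105  92  79  32  57  21
  75  90  96  81  79 100  92 141 220 313 357 372 375 372]
[380 375 382 379 367 347 273 199 128 102  66  55  58  36  52  10  23  57
  47  17  51  36  53  42  58  54 109 217 320 360 375 378]
[386 381 374 378 353 302 214 137  91  70  81  79  89  94  87  92  90  94
  92  92  86  84  81  51 128 231 324 369 377 372]
[ 476.1 -170.2  228.4] 7.525
shift m [-0.1 -0.1  0.1] dist 202.0 toolx yaw 153.9 tilt 0.03
turn deg [  0.   -0.  -33.7]
```

```bash
python3 - <<'E'
from rig import *; from h import *
s=sense();np.set_printoptions(precision=4,suppress=True); plan(s,(566.5,-313.5,120),187.6)
E
```

```text
shift m [-0.1441 -0.0897  0.1095] dist 202.0 toolx yaw 153.9 tilt 0.03
turn deg [  0.02  -0.03 -33.67]
```

```bash
python3 -m creep '[[0.1,-0.033,-0.021,0.01,0,0,-7],[0.1,-0.066,-0.042,0.025,0,0,-14],[0.1,-0.1,-0.063,0.05,0,0,-21],[0.1,-0.133,-0.083,0.07,0,0,-28],[0.1,-0.1441,-0.0897,0.1,0,0,-33.7]]' 70
python3 -m creep '[[0.1,0,0,0.0095,0,0,0],[0.1,0,0,0.0095,0,0,0],[0.1,0,0,0.0095,0,0,0],[0.1,0,0,0.0095,0,0,0],[0.1,0,0,0.0095,0,0,0]]'
python3 - <<'E'
from rig import *; from h import *
r=read_camera("side");crop(r,340,140,100,80,8,"pics/s4.png"); np.savez("side4.npz",**r)
s=sense();print(s["position"],s["grip_width"],s["t"],proj(r,s["position"]))
plan(s,(566.5,-313.5,24),187.6)
r=read_camera("top");crop(r,380,120,100,80,8,"pics/t4.png");print(proj(r,s["position"]))
E
```

```text
t: 8.15
position: [568.1, -316.7, 128.8]
tool_rot: [-0.213, 3.132, -0.004]
ft_force: [0.2, 0.8, -0.1]
grip_width: 38.4
t: 8.78
position: [566.2, -315.6, 120.3]
tool_rot: [-0.206, 3.133, -0.002]
ft_force: [-0.0, 0.1, 0.0]
grip_width: 38.6
[ 566.00487    -315.58743227  119.98121186] 38.681616241992764 8.825 [382.47918424 184.31428504]
shift m [-0.0002  0.0016  0.0972] dist 97.2 toolx yaw -172.5 tilt 0.08
turn deg [-0.05  0.05 -0.07]
[431.95243856 174.93733759]
```

View pics/s4.png

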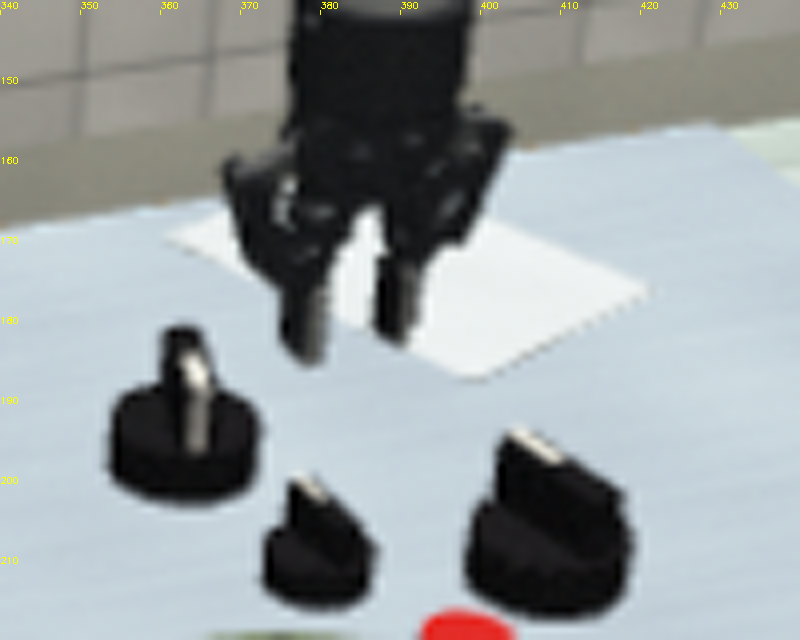

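View pics/t4.png

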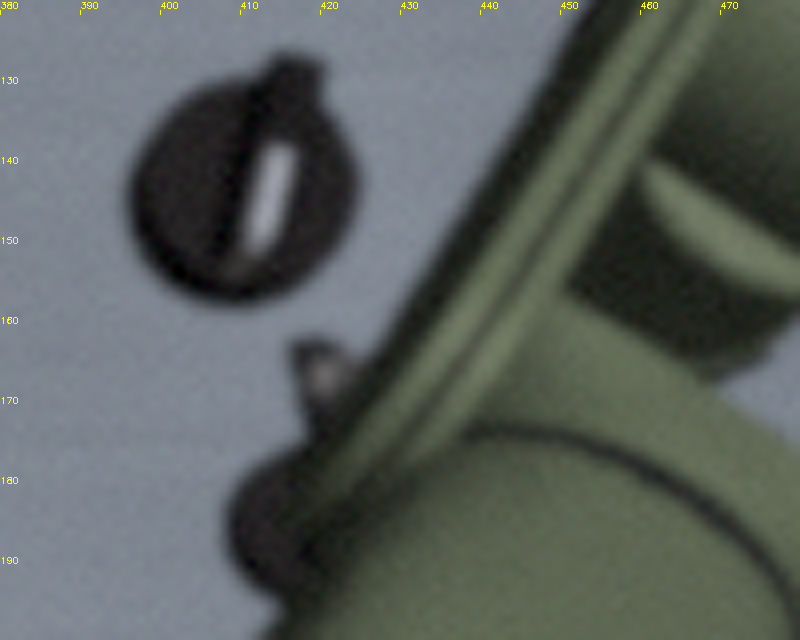

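Two fingertips at (378,185) and (389,183) straddle the knob (379,208), aligned with its bar. Now I'll descend and grip.

```bash
python3 -m creep '[[0.1,0,0.001,0.03,0,0,0],[0.1,0,0.0016,0.06,0,0,0],[0.1,0,0.0016,0.085,0,0,0],[0.1,0,0.0016,0.096,0,0,0],[0.1,0,0.0016,0.096,0,0,0]]'
python3 - <<'E'
from rig import *; from h import *
r=read_camera("side");crop(r,340,140,100,80,8,"pics/s5.png")
s=sense();print(s["position"],s["grip_width"],s["ft_force"],s["t"])
E
```

```text
t: 9.5
position: [565.1, -313.6, 22.4]
tool_rot: [0.206, -3.134, -0.002]
ft_force: [0.1, 0.1, 0.3]
grip_width: 38.5
[ 565.86827888 -314.19843903   23.53643444] 38.17370407942901 [-0.1764008  -0.15879221  0.22010069] 9.55
```

View pics/s5.png

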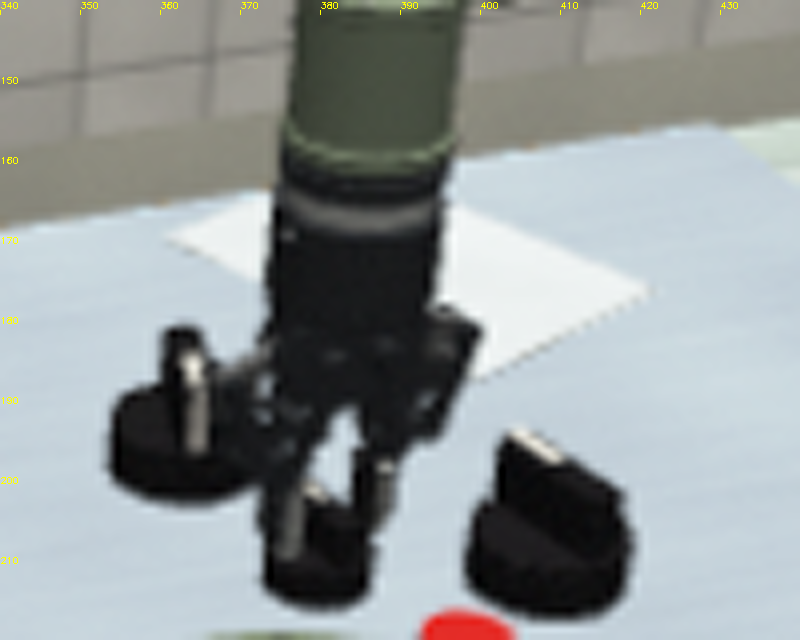

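The bar, with its white end at (378,202), sits between the left finger (375,208) and the right finger (387,205). Close on it.

```bash
python3 -m creep '[[1,0,0,0,0,0,0],[1,0,0,0,0,0,0],[1,0,0,0,0,0,0],[1,0,0,0,0,0,0],[1,0,0,0,0,0,0]]' 70
python3 -m creep '[[1,0,0,-0.01,0,0,0],[1,0,0,-0.05,0,0,0],[1,0,0,-0.1,0,0,0],[1,0,0,-0.15,0,0,0],[1,0,0,-0.19,0,0,0]]'
python3 - <<'E'
from rig import *; from h import *
r=read_camera("side");crop(r,340,80,100,80,8,"pics/s6.png")
s=sense();print(s["position"],s["grip_width"],s["ft_force"],s["t"],s["joint_positions"])
plan(s,(498.6,15.3,200),163)
E
```

```text
t: 10.18
position: [566.8, -314.8, 24.9]
tool_rot: [-0.206, 3.132, -0.003]
ft_force: [-0.1, 0.7, 5.8]
grip_width: 12.5
t: 10.8
position: [565.5, -313.9, 215.4]
tool_rot: [-0.206, 3.134, -0.001]
ft_force: [-0.4, 0.7, -1.3]
grip_width: 12.2
[ 568.23583162 -315.76311942  222.25158686] 12.41195505857367 [ 1.59249383 -1.52688098  3.27622488] 10.85 [-6.40181709e-01  3.62755757e-01  1.36253912e+00 -2.35117722e-05
  1.40455730e+00 -2.34256002e+00]
shift m [0.0263 0.337  0.0205] dist 338.6 toolx yaw -172.5 tilt 0.67
turn deg [-0.36  0.57 24.54]
```

View pics/s6.png

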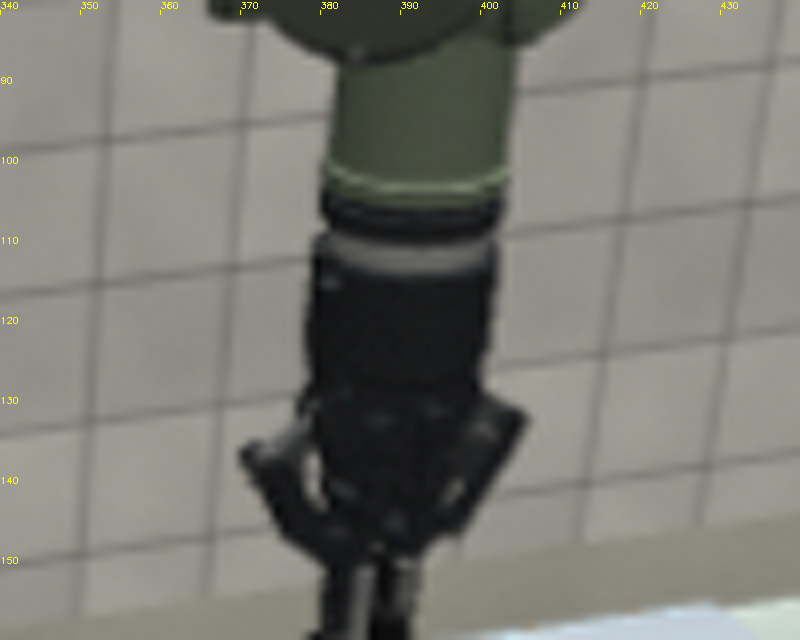

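```bash
python3 - <<'E'
from rig import *; from h import *
r=read_camera("side");crop(r,350,130,80,60,10,"pics/s7.png");np.savez("side7.npz",**r)
s=sense();print(s["position"],s["grip_width"],s["ft_force"],s["t"],proj(r,s["position"]),proj(r,s["position"]-[0,0,24]))
E
```

```text
[ 568.34998898 -315.84071802  220.12364066] 12.107756748138383 [ 0.13717329 -0.76852847  0.04407177] 10.9 [384.98851987 158.29522278] [384.31353682 164.61669439]
```

View pics/s7.png

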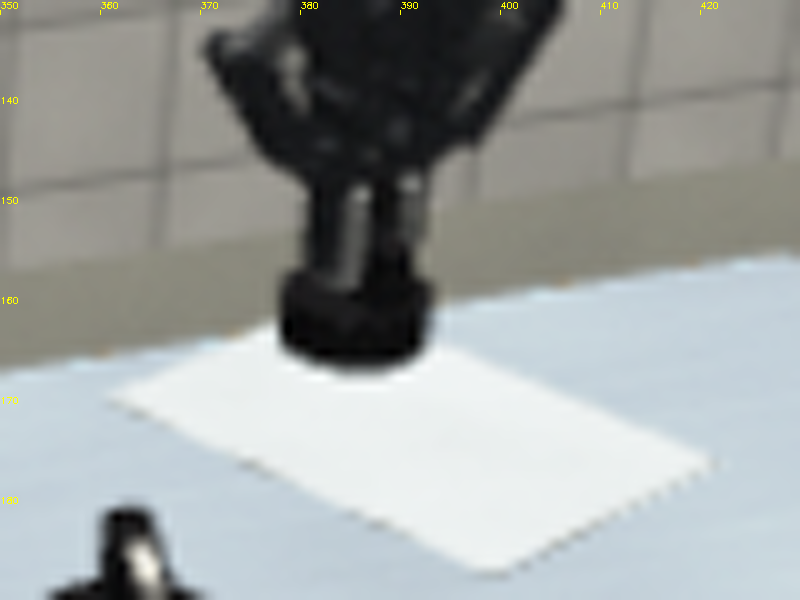

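The knob hangs level in the grip (skirt spans u 378–393, underside at v≈167). I'll average more top frames to refine the spindle yaw.

```bash
cat > a.py <<'E'
from rig import *
from fit import *
L=[read_camera("top") for i in range(12)]
r=L[0]; r["img"]=np.mean([a["img"].astype(np.float64) for a in L],0); np.savez("top8.npz",**r)
b=fit(r,(286,196,22,22),113,89,(498.6,15.3),[-60,-30,-15,0,20])
r0=dict(np.load("top3.npz"))
v=b[0][1]
win=(286,196,22,22); im=r["img"][196:218,286:308]; sat=im[...,0]-im[...,2]
m=render(r,win,v[0],v[1],v[2],113,89,v[3],v[4],abs(v[5])+.2)+v[6]
np.set_printoptions(linewidth=200)
print(np.round(sat[4:18,4:18]).astype(int));print(np.round((sat-m)[4:18,4:18]).astype(int))
E
python3 a.py
```

```text
646.1 xy [498.5  15.3] psi 343.4 [84.88 10.53  0.76  1.1 ]
656.5 xy [498.7  15.2] psi 341.3 [83.33 14.76  0.72  1.11]
676.2 xy [498.5  15.3] psi 339.4 [86.34  7.63  0.79  1.1 ]
683.8 xy [498.5  15.3] psi 340.0 [88.42  7.64  0.83  1.03]
[[ 0  1  2  2  1  3  2  2  2  2  1  0  1  1]
 [ 2  1  2  3  3  3  2  3  3  3  1  2  0  1]
 [ 1  3  2  4  4  5  5  4  3  3  2  2  2  1]
 [ 2  3  4  7 13 18 18 14 10  6  4  2  2  0]
 [ 3  3  4 12 31 49 49 40 29 16  7  4  3  2]
 [ 2  3  5 15 44 72 80 72 54 29 10  4  3  2]
 [ 3  3  5 14 42 75 86 82 62 31 10  4  2  1]
 [ 2  3  4 11 29 57 70 67 46 21  7  4  3  2]
 [ 2  3  3  8 16 30 39 34 22 11  5  4  2  1]
 [ 1  2  4  5  8 14 16 13  9  5  4  3  3  1]
 [ 1  3  3  4  5  7  7  6  5  4  3  2  3  1]
 [ 1  1  2  3  4  3  5  4  3  3  2  2  2  0]
 [ 0  2  2  3  2  3  3  3  2  2  1  2  0  1]
 [ 1  0  1  2  2  2  3  2  2  2  1  1  1 -1]]
[[-1 -1  1  1  0  1  1  1  1  1  0 -1  0  0]
 [ 1  0  0  2  1  1  1  2  2  2  0  1 -1  0]
 [ 0  2  1  2  0  0  1  1  1  2  1  1  1  0]
 [ 1  1  1 -1 -4 -2  1  2  2  2  1  1  1 -1]
 [ 2  2  0 -4 -7 -1  3  2  1 -1  0  2  2  1]
 [ 1  2 -1 -8 -8  2  7  4 -2 -6 -3  0  1  1]
 [ 2  2  0 -6 -6  4  7  5 -4 -9 -5  0  1  0]
 [ 1  2  1 -1 -3  3  5  2 -5 -7 -3  2  2  0]
 [ 1  2  1  1  0  1  1 -3 -5 -2  1  2  1  0]
 [ 0  1  3  2  2  2  1 -1  0  1  2  1  2  0]
 [ 0  1  2  2  3  3  2  2  2  2  1  1  2  0]
 [ 0  0  1  2  2  2  3  2  2  1  1  1  1 -2]
 [-1  1  1  1  1  2  2  2  1  1  0  1 -1 -1]
 [ 0 -1  0  1  1  1  2  1  1  0  0  0  0 -2]]
```

Spindle axis (498.5, 15.3), flat at about -17°. Carry the knob over and turn it.

```bash
python3 -m creep '[[1,0.004,0.05,0,0,0,4],[1,0.008,0.1,0,0,0,8],[1,0.012,0.15,0,0,0,12],[1,0.016,0.2,0,0,0,16],[1,0.02,0.25,0.01,0,0,20]]'
python3 - <<'E'
from rig import *; from h import *
s=sense();print(s["position"],s["grip_width"],s["ft_force"],s["t"]);plan(s,(498.6,15.3,160),163)
E
```

```text
t: 12.12
position: [513.4, -67.4, 204.2]
tool_rot: [0.345, 3.119, -0.001]
ft_force: [1.3, -0.3, -1.0]
grip_width: 12.2
[513.42004667 -67.43326021 204.17949037] 12.182113932182588 [ 1.32548774 -0.34366139 -0.99942785] 12.125
shift m [0.0329 0.0768 0.0453] dist 95.1 toolx yaw 167.4 tilt 0.18
turn deg [0.01 0.18 4.38]
```

```bash
python3 -m creep '[[1,0.012,0.03,0.012,0,0,2.2],[1,0.024,0.055,0.024,0,0,4.4],[1,0.0329,0.0768,0.04,0,0,4.4],[1,0.0329,0.0768,0.045,0,0,4.4],[1,0.0329,0.0768,0.045,0,0,4.4]]'
python3 -m creep '[[1,0,0,0,0,0,0],[1,0,0,0,0,0,0],[1,0,0,0,0,0,0],[1,0,0,0,0,0,0],[1,0,0,0,0,0,0]]'
python3 - <<'E'
from rig import *; from h import *
r=read_camera("side");cv2.imwrite("pics/s9.png",r["img"][:,:,::-1]);np.savez("side9.npz",**r)
s=sense();print(s["position"],s["grip_width"],s["ft_force"],s["t"]);plan(s,(498.6,15.3,145),163)
r=read_camera("top");crop(r,250,160,100,75,8,"pics/t9.png")
E
```

```text
t: 12.75
position: [497.6, 12.9, 158.1]
tool_rot: [0.461, 3.108, -0.001]
ft_force: [0.1, -0.2, -0.6]
grip_width: 12.4
t: 13.38
position: [497.5, 13.4, 158.1]
tool_rot: [0.461, 3.107, -0.0]
ft_force: [0.1, 0.2, -0.2]
grip_width: 12.6
[497.42987528  13.41181302 158.09332731] 12.31240072341496 [-0.22953852  0.78805061 -1.79288443] 13.425
shift m [-0.0004  0.0015  0.0143] dist 14.4 toolx yaw 163.1 tilt 0.0
turn deg [ 0.   -0.    0.13]
```

View pics/s9.png

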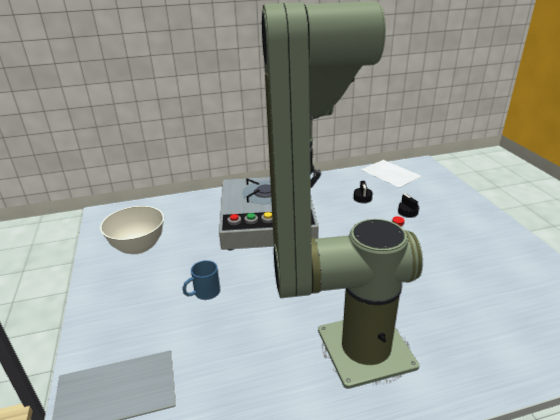

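View pics/t9.png

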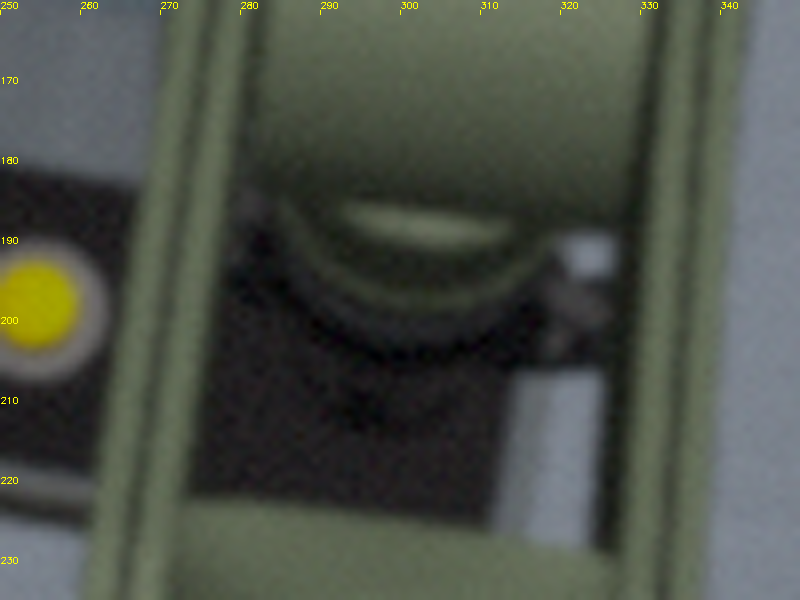

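The arm hides the spindle and knob in both views (side: gripper behind the link near (300,170); top: wrist over (297,207)). So I'll insert by force feedback.

```bash
python3 -m creep '[[1,-0.0002,0.002,0.004,0,0,0],[1,-0.0002,0.002,0.009,0,0,0],[1,-0.0002,0.002,0.014,0,0,0],[1,-0.0002,0.002,0.017,0,0,0],[1,-0.0002,0.002,0.017,0,0,0]]'
python3 -m creep '[[1,0,0,0.001,0,0,0],[1,0,0,0.002,0,0,0],[1,0,0,0.003,0,0,0],[1,0,0,0.004,0,0,0],[1,0,0,0.004,0,0,0]]'
python3 -m creep '[[1,0,0,0.001,0,0,0],[1,0,0,0.002,0,0,0],[1,0,0,0.003,0,0,0],[1,0,0,0.004,0,0,0],[1,0,0,0.004,0,0,0]]'
```

```text
t: 14.1
position: [497.9, 15.3, 140.6]
tool_rot: [-0.461, -3.107, 0.0]
ft_force: [-1.1, 0.2, -1.2]
grip_width: 12.2
t: 14.72
position: [498.1, 15.3, 137.0]
tool_rot: [-0.461, -3.107, -0.0]
ft_force: [-0.3, -0.2, -0.9]
grip_width: 12.3
t: 15.35
position: [498.1, 15.3, 133.0]
tool_rot: [-0.461, -3.107, -0.0]
ft_force: [0.4, -0.5, -0.4]
grip_width: 12.7
```

```bash
python3 -m creep '[[1,0,0,0.001,0,0,0],[1,0,0,0.002,0,0,0],[1,0,0,0.003,0,0,0],[1,0,0,0.004,0,0,0],[1,0,0,0.004,0,0,0]]'
python3 -m creep '[[1,0,0,0.001,0,0,0],[1,0,0,0.002,0,0,0],[1,0,0,0.003,0,0,0],[1,0,0,0.004,0,0,0],[1,0,0,0.004,0,0,0]]'
```

```text
t: 15.98
position: [498.1, 15.3, 129.0]
tool_rot: [-0.461, -3.107, -0.0]
ft_force: [0.0, 0.3, -1.0]
grip_width: 12.1
t: 16.6
position: [498.1, 15.3, 125.0]
tool_rot: [-0.461, -3.107, 0.0]
ft_force: [0.3, -0.0, -0.8]
grip_width: 12.5
```

Nearly force-free 12 mm past the tip height, so it is sliding on. Continue to home and press.

```bash
python3 -m creep '[[1,0,0,0.001,0,0,0],[1,0,0,0.002,0,0,0],[1,0,0,0.003,0,0,0],[1,0,0,0.004,0,0,0],[1,0,0,0.004,0,0,0]]'
python3 -m creep '[[1,0,0,0.001,0,0,0],[1,0,0,0.002,0,0,0],[1,0,0,0.003,0,0,0],[1,0,0,0.004,0,0,0],[1,0,0,0.004,0,0,0]]'
```

```text
t: 17.23
position: [498.2, 15.3, 121.3]
tool_rot: [-0.461, -3.108, 0.0]
ft_force: [-1.4, 0.5, 1.9]
grip_width: 12.4
t: 17.85
position: [498.3, 15.3, 117.3]
tool_rot: [0.461, 3.107, -0.0]
ft_force: [-2.2, 0.1, 5.9]
grip_width: 12.5
```

```bash
python3 -m creep '[[1,0,0,0.001,0,0,0],[1,0,0,0.002,0,0,0],[1,0,0,0.003,0,0,0],[1,0,0,0.004,0,0,0],[1,0,0,0.004,0,0,0]]'
python3 -m creep '[[1,0,0,0.001,0,0,0],[1,0,0,0.0015,0,0,0],[1,0,0,0.0015,0,0,0],[1,0,0,0.0015,0,0,0],[1,0,0,0.0015,0,0,0]]'
```

```text
t: 18.48
position: [498.5, 15.2, 115.5]
tool_rot: [0.461, 3.107, -0.0]
ft_force: [-6.6, 0.7, 19.0]
grip_width: 12.4
t: 19.1
position: [498.7, 15.2, 115.4]
tool_rot: [0.46, 3.107, -0.001]
ft_force: [-10.7, 1.2, 25.9]
grip_width: 11.9
```

```bash
python3 -m creep '[[1,0,0,0,0,0,0],[1,0,0,0,0,0,0],[1,0,0,0,0,0,0],[1,0,0,0,0,0,0],[1,0,0,0,0,0,0]]'
python3 - <<'E'
from rig import *; from h import *
r=read_camera("side");cv2.imwrite("pics/s10.png",r["img"][:,:,::-1])
r=read_camera("top");cv2.imwrite("pics/t10.png",r["img"][:,:,::-1])
s=sense();print(s["position"],s["ft_force"],s["ft_torque"],s["t"])
E
```

```text
t: 19.73
position: [498.7, 15.2, 115.3]
tool_rot: [0.46, 3.107, -0.001]
ft_force: [-11.4, 0.8, 25.2]
grip_width: 12.4
[498.64793471  15.2550456  115.33993345] [-10.61822609   1.88322936  25.30807497] [ 0.16161188  1.98774296 -0.02540732] 19.825
```

View pics/s10.png

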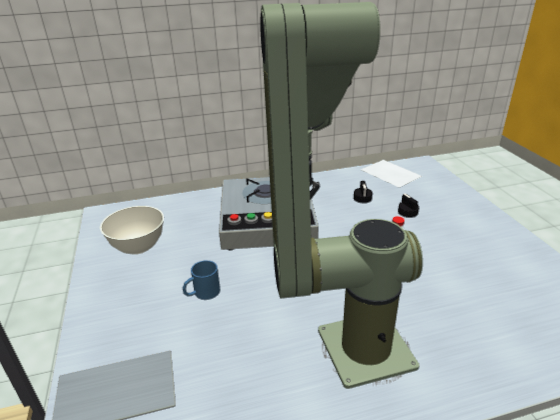

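View pics/t10.png

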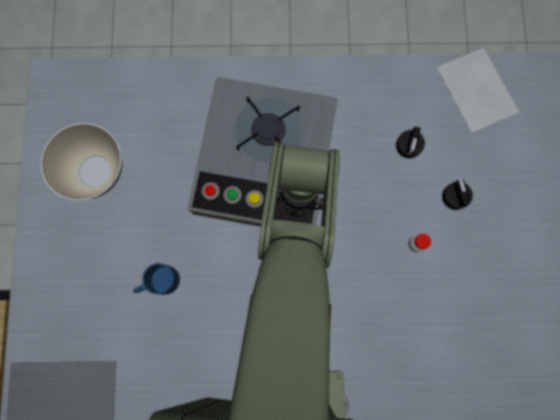

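All three keys are up at (210,191), (232,195) and (254,199). The mug, bowl, jar and look-alike knobs have not moved. The arm is at the stop at a steady 25 N, so I'm handing in.

```bash
python3 -c "
from rig import *
print(sign_off())"
```

```text
the job is handed in; nothing more can be done
None
```

I pressed green, then yellow, then fitted the small knob on the spindle. I handed in at about 19.8 s with the gripper still holding the knob pressed in.

- **Keys:** Each key bottomed at z ≈ 101 with about 16 N and was let up again. The last top view shows all three keys up, and red was never touched.
- **Knob:** I gripped the bar at 70 N and turned the pointer to the flat at about -17°, estimated from averaged top-camera frames. It slid on almost without force for 16 mm. The force then rose at z ≈ 121.3, went to 5.9 N at 117.3, and met a hard stop at 115.4.
- **Final hold:** About 25 N down and 11 N sideways, steady over the last check.
- **Other objects:** The last pictures show the bowl, mug, jar and the other two knobs unmoved.

**Checks that were limited or disagreed:**
- The two cameras disagreed by about 4 to 5 mm in x, and the heights I measured came out 2 to 4 mm above the given ones. I relied on the top camera for position and on contact for height.
- The arm hid the knob and spindle in both views during the fit. That it is fully home and pressed in rests on the force and height readings, not on a picture.

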